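Load the cutting die and seat the press tray against its stop

TASK

Stand the round cutting die upright in the middle of the cork pad on the press tray and let go of it. Then push the tray under the press head by its upright bar until you feel it come up against its hidden stop, without forcing it, and leave it fully home with the die still on the pad. Leave the square die where it is.

Things in the scene. Friction and masses are not known exactly. Their poses are not given: they have to be found in the camera images.
- die_round: The cutting die to load: a round band of dark steel, open at top and bottom, 58 mm outside diameter, wall 4 mm, 36 mm high, about 0.25 kg, with a thin brace across it 8 to 16 mm above its lower edge. It starts standing on the bench; grip it across its outside. Origin: centre of its underside, z up.
- die_square: Bystander: a square band of the same dark steel, 56 x 56 mm, 36 mm high, standing on the bench. Origin: centre of its underside, z up.
- tray: Aluminium slide, 110 mm square cork pad. Origin: centre of pad's top, 34 mm above bench; z up, slides only along +y (into the press). Black upright bar: 120 mm from origin towards -y, 100 mm long (x), 16 thick (y), top 46 mm above pad. Drag 3 to 5 N, stays put. Goes in 150 to 250 mm from its start to a rigid unmarked stop, felt as a sharp rise in force; over 40 N on it fails.
- press: Grey bench press, fixed in a run. Origin on the bench under the middle of the head's front face; axes as the tray's. Head 260 mm wide, y 0 to 170 mm, underside 130, top 220 mm above bench (lever to 310), cheeks 200 mm apart. Base plate 220 mm wide, 20 high, y -320 to 220 mm. With the tray home its bar stays 50 mm or more outside the head.

How it is judged:
By the outcome, as a careful person would: the job done as asked, in the order asked, and still so for the second after the job is handed in, with the robot touching nothing.
It also fails if it takes over 51 s, if anything falls off the work surface, if the arm or the gripper's body presses on something with over 40 N, if the wrist force passes 120 N, or if a joint passes its speed limit or range.

ROBOT

A 7-joint arm with a two-finger parallel gripper is mounted at the origin on the work surface. World frame = base frame: x ahead of the robot, y to its left, z up, the work surface at z = 0. Lengths are in m, angles in rad, forces in N, time in s.
With the tool pointing down it reaches from about 0.35 to 0.9 m from the base axis. Payload 8.1 kg.
Tool frame: the origin (TCP) lies where the fingers leave the gripper's body, on its centre line; the fingertips stand 66 mm ahead of it and the grasp point (between the pads) lies 47 mm ahead of it (arm.tip_reach is the distance from the TCP to the fingertips, in m); z points along the fingers, y is the direction in which the jaws open and shut (so a half turn about z gives the same grasp; the last joint's range is limited). The gripper opens to 92 mm and grips with 3 to 60 N. Pads are 19 mm wide; open, the fingers measure 130 mm over their backs; the gripper's body (75 mm by 190 mm) begins 47 mm behind the grasp point.
Start: joints at [-1.33, 0.434, 0.025, 1.573, -0.012, 1.134, -0.075], TCP at [0.211, 0.588, 0.292] pointing down, gripper open.
Joint ranges: [-2.62, 2.62], [-0.44, 2.09], [-1.27, 1.32], [0.08, 2.57], [-1.32, 4.46], [0.12, 2], [-2.74, 2.74]. Speed limits (rad/s): [2.22, 2.22, 3.01, 3.01, 3.14, 3.14, 3.14].

INTERFACE

Orientations are given as a rotation vector (axis times angle).
In Python, from cell import arm gives the robot as it stands.
- The arm moves only by the tool carry_out, never from a script. Its argument "plan" is a list of rows, each a list of 5 numbers: the shift along the world's x, y, z in cm, then the turn about the world's z in rad, then the finger opening in cm, from 0 to 9.18. In form: [[tx, ty, tz, spin, fingers], ...]. A call has 1 to 20 rows; each row is the pose to reach, as a shift and turn from the pose measured when the call began; what a row does not reach only later rows make up. A row lasts 1/10 s, in which the tool goes at most 50 mm and 8.59 degrees, less where a joint would pass 70% of its speed; a pose out of reach is approached as far as the arm can. A call with a gripper value outside its range is refused whole. The fingers move at their own pace and stop on an object; "squeeze" is the grip in N (left out, the last holds). Time passes only in rows, so rows that repeat a pose let the fingers close. It gives the time, the measured TCP pose, the force and the opening at its end, in the units of the state.
- arm.observe(): the state, without advancing time (a new reading comes with each control period).
- arm.get_image(name): name is "scene" or "top"; returns (picture, depth): 384x512x3 uint8, red, green, blue; 384x512 float32, m along the optical axis (not along the pixel's ray), 0 where there is no reading.
- arm.get_calibration(name): a dict with "intrinsics" (3x3 intrinsics, pixels), "D" ([k1, k2, p1, p2, k3] as OpenCV has them; the pictures are not rectified), "rvec" (rotation vector, rad) and "tvec" (3), from world to camera coordinates, as OpenCV has them. Camera axes: x right, y down, z forward; pixel columns grow to the right and rows downward; lengths in m; the calibration is good to about 2 mm. A picture is of the moment at which its call begins. get_calibration takes no time and is no camera call.
- arm.sign_off(): hands the job in, once; it reports no verdict.
The state is a dict: "clock": time; "joints": joint angles; "dq": joint speeds; "joint_efforts": joint torques, N m; "position": TCP position; "ee_rot": TCP orientation; "force": force on the tool from outside, world axes, zero at the start; "ft_torque": the same for the moment, N m; "width": opening from 0.0 (shut) to 1.0 (fully open).
Only numpy, scipy, OpenCV 4.12 (cv2) and the standard library are available. Lean on these libraries where they do the work, as an engineer would, in place of code of your own. Each camera call takes 0.05 s, during which the arm holds its last target. There are 200 camera calls.

## Working session

There is one attempt and no reset: what is moved stays moved. The work goes in short steps, Python scripts to look and compute and a tool call to move; the robot and the scene stay as the last step left them, time stands still between calls to the robot, and variables do not carry over. Pictures are saved under pics/ and viewed, about 8 in all and at most 12, crops included, and the job is handed in when it is done.

Besides the shell and the picture viewer there is one more tool, called as a command line: name --pt "numbers of a row" for each row, then --argument value for the rest. carry_out: Moves the arm, as the interface text tells. Its arguments: {"type":"object","properties":{"plan":{"type":"array"},"squeeze":{"type":"number"}},"required":["plan"]}

```bash
mkdir -p pics; ls; cat > h.py <<'E'
import numpy as np, cv2
from cell import arm
def cloud(name):
    im,d=arm.get_image(name); c=arm.get_calibration(name)
    K=np.array(c["intrinsics"],float); D=np.array(c["D"],float)
    R=cv2.Rodrigues(np.array(c["rvec"],float))[0]; t=np.array(c["tvec"],float).ravel()
    v,u=np.mgrid[0:384,0:512]
    n=cv2.undistortPoints(np.stack([u,v],-1).reshape(-1,1,2).astype(float),K,D).reshape(384,512,2)
    P=np.dstack([n*d[...,None],d]).astype(float)
    W=(P-t)@R
    W[d==0]=np.nan
    return im,W
E
python3 - <<'E'
from h import *
for n in("scene","top"):
    im,W=cloud(n); cv2.imwrite(f"pics/{n}1.png",im[...,::-1]); np.save(f"{n}1.npy",W)
s=arm.observe();print(s)
E
```

```text
pics
{'clock': 0.1, 'joints': array([-1.32958339,  0.43511153,  0.02494199,  1.57396449, -0.01156413,
        1.13397816, -0.07510021]), 'dq': array([ 0.0010176 , -0.00246427,  0.00077829, -0.00362937,  0.00071001,
        0.00204382,  0.00190257]), 'joint_efforts': array([ 3.09633178e-03, -6.69118023e+01,  9.88542661e-01, -3.15146184e+01,
       -6.02382305e-02,  3.74671456e-02,  1.07519490e-04]), 'position': array([0.21059219, 0.58808903, 0.29156508]), 'ee_rot': array([-5.37428282e-01, -3.09519392e+00,  2.06474736e-03]), 'force': array([ 0.81795445, -0.59127781,  0.52946007]), 'ft_torque': array([-0.02276806, -0.04644676, -0.00849459]), 'width': 1.0016358650300026}
```

View pics/scene1.png

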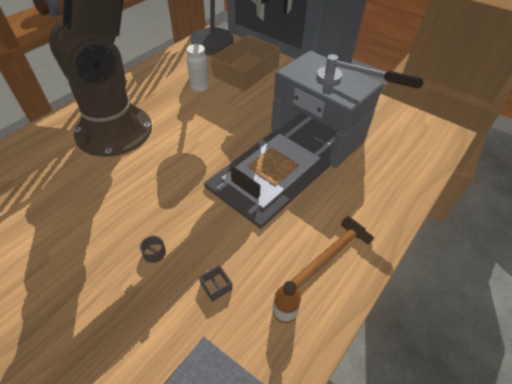

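View pics/top1.png

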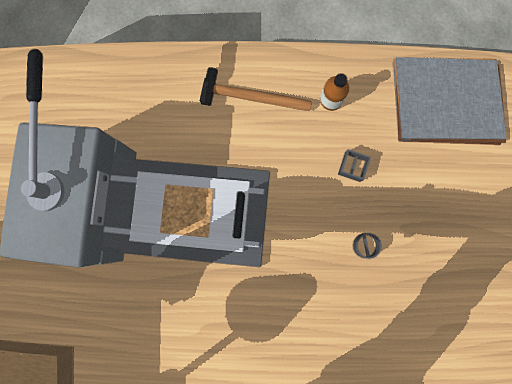

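The scene view shows the robot at upper left, and the press with its lever at right. In the top view the round die is at about (367,245) with its brace running near-vertical. The square die is at (353,165), the cork at (187,210), the bar at (239,215) and the press head on the left.

```bash
python3 - <<'E'
from h import *
W=np.load("top1.npy"); im=cv2.imread("pics/top1.png")
def box(u0,u1,v0,v1,z0,z1,name):
    w=W[v0:v1,u0:u1].reshape(-1,3); m=(w[:,2]>z0)&(w[:,2]<z1); w=w[m]
    r=cv2.minAreaRect((w[:,:2]*1000).astype(np.float32))
    print(name,len(w),"med z",np.median(w[:,2]).round(4),"rect mm",np.round(r[0],1),np.round(r[1],1),round(r[2],1)); return w
for (u,v) in [(187,210),(239,215),(367,245),(40,200),(320,245),(110,205)]: print(u,v,W[v,u].round(3))
w=box(345,390,225,265,.025,.045,"round")
c,r=cv2.minEnclosingCircle((w[:,:2]*1000).astype(np.float32)); print(c,r)
w=box(355,378,232,258,.004,.022,"brace")
if len(w)>5:
  print(cv2.fitLine((w[:,:2]*1000).astype(np.float32),cv2.DIST_L2,0,.1,.1).ravel())
box(333,375,145,185,.025,.045,"square")
box(225,255,180,250,.065,.095,"bar")
hsv=cv2.cvtColor(im,cv2.COLOR_BGR2HSV)
box(5,140,120,268,.205,.235,"head")
box(100,275,155,270,.012,.024,"base")
box(125,252,165,255,.028,.04,"tray plate")
# cork by colour
m=(hsv[...,1]>90)&(abs(W[...,2]-.034)<.008); m[:, :150]=0; m[:,222:]=0; m[:175]=0; m[245:]=0
w=W[m]; print("cork",len(w),cv2.minAreaRect((w[:,:2]*1000).astype(np.float32)),np.median(w[:,2]))
C=arm.get_calibration("top"); R=cv2.Rodrigues(np.array(C["rvec"],float))[0]; print("cam",-R.T@np.ravel(C["tvec"]))
E
```

```text
187 210 [0.525 0.169 0.036]
239 215 [0.513 0.049 0.081]
367 245 [ 0.453 -0.239  0.017]
40 200 [0.524 0.401 0.234]
320 245 [ 0.451 -0.133  0.004]
110 205 [0.534 0.354 0.019]
round 192 med z 0.0362 rect mm [ 452.3 -236.2] [58.2 55.3] 71.1
(451.02392578125, -236.1367645263672) 29.751195907592773
brace 148 med z 0.0155 rect mm [ 454.3 -236.6] [52.4 55.1] 86.9
[   0.86636055    0.49941903  452.6053     -240.26486   ]
square 241 med z 0.0359 rect mm [ 634.4 -208.4] [56.7 55.7] 71.4
bar 362 med z 0.0802 rect mm [515.4  51.8] [16.1 98.7] 85.6
head 10815 med z 0.2207 rect mm [540.9 393.5] [175.5 261.4] 85.8
base 6576 med z 0.0208 rect mm [518.9 178.9] [370.1 247.4] 85.7
tray plate 7467 med z 0.0318 rect mm [524.2 170.6] [297.7 161.7] 85.8
cork 2309 ((524.0439453125, 171.22109985351562), (109.44315338134766, 109.37313079833984), 85.51024627685547) 0.034850720437218895
cam [ 0.46799124 -0.00507768  0.90713776]
```

```bash
python3 - <<'E'
from h import *
for n in("scene","top"):
    W=np.load(n+"1.npy").reshape(-1,3); W=W[np.isfinite(W[:,0])]
    m=(W[:,2]>.05)&(W[:,0]>-.1)&(W[:,0]<.8)&(abs(W[:,1])<.9); w=W[m]
    print(n)
    for x in np.arange(-.1,.8,.1):
        print(round(x,1),[int(1000*w[k,2].max()) if (k:=(w[:,0]>=x)&(w[:,0]<x+.1)&(w[:,1]>=y)&(w[:,1]<y+.1)).sum()>2 else 0 for y in np.arange(-.4,.9,.1)])
E
```

```text
scene
-0.1 [0, 0, 0, 394, 0, 0, 0, 0, 0, 0, 0, 0, 0]
0.0 [0, 0, 0, 423, 424, 393, 0, 153, 83, 83, 81, 0, 0]
0.1 [0, 0, 0, 0, 0, 0, 0, 0, 299, 298, 82, 0, 0]
0.2 [0, 0, 0, 0, 0, 0, 0, 0, 307, 305, 270, 0, 0]
0.3 [0, 0, 0, 0, 0, 0, 0, 0, 0, 0, 0, 0, 0]
0.4 [0, 0, 0, 0, 83, 0, 0, 223, 224, 0, 0, 0, 0]
0.5 [0, 0, 0, 0, 83, 0, 185, 282, 281, 0, 0, 0, 0]
0.6 [0, 0, 0, 0, 0, 0, 199, 297, 290, 0, 0, 0, 0]
0.7 [0, 0, 133, 0, 0, 0, 0, 307, 307, 0, 0, 0, 0]
top
-0.1 [0, 0, 0, 0, 0, 0, 0, 0, 0, 0, 0, 0, 0]
0.0 [0, 0, 0, 0, 0, 0, 0, 0, 0, 0, 0, 0, 0]
0.1 [0, 0, 0, 0, 0, 0, 0, 0, 84, 84, 0, 0, 0]
0.2 [0, 0, 0, 0, 0, 0, 0, 0, 83, 83, 0, 0, 0]
0.3 [0, 0, 0, 0, 0, 0, 0, 0, 0, 0, 0, 0, 0]
0.4 [0, 0, 0, 0, 85, 0, 0, 224, 225, 0, 0, 0, 0]
0.5 [0, 0, 0, 0, 83, 0, 0, 283, 283, 0, 0, 0, 0]
0.6 [0, 0, 0, 0, 0, 0, 0, 300, 299, 0, 0, 0, 0]
0.7 [0, 0, 133, 0, 0, 0, 0, 308, 309, 0, 0, 0, 0]
```

```bash
python3 - <<'E'
from h import *
W=np.load("scene1.npy"); 
m=(W[...,2]>.1)&(W[...,0]>.05)&(W[...,0]<.3)&(W[...,1]>.3)&(W[...,1]<.8)
v,u=np.where(m); print(len(u),u.min(),u.max(),v.min(),v.max()); w=W[m]; print(w.min(0),w.max(0)); 
i=np.argsort(v)[::max(1,len(v)//25)]
for k in i: print(u[k],v[k],w[k].round(3))
im=cv2.imread("pics/scene1.png"); cv2.imwrite("pics/c1.png",cv2.resize(im[0:110,150:310],None,fx=4,fy=4))
E
```

```text
570 189 291 0 67
[0.05005951 0.3225467  0.10058252] [0.2453604  0.64599034 0.30795154]
251 0 [0.176 0.508 0.293]
288 0 [0.239 0.628 0.271]
285 1 [0.227 0.628 0.264]
286 2 [0.233 0.627 0.263]
291 3 [0.241 0.646 0.256]
262 5 [0.205 0.528 0.279]
287 6 [0.237 0.628 0.251]
257 8 [0.184 0.53  0.263]
283 9 [0.217 0.636 0.233]
257 11 [0.186 0.528 0.254]
286 12 [0.235 0.628 0.231]
259 15 [0.197 0.524 0.246]
263 19 [0.206 0.534 0.232]
193 49 [0.052 0.347 0.153]
203 50 [0.08  0.367 0.15 ]
195 52 [0.067 0.342 0.149]
203 53 [0.079 0.366 0.139]
192 55 [0.062 0.33  0.142]
197 56 [0.073 0.343 0.136]
203 57 [0.081 0.362 0.127]
192 59 [0.059 0.331 0.126]
197 60 [0.08  0.334 0.128]
202 61 [0.087 0.35  0.12 ]
206 62 [0.08  0.376 0.102]
195 64 [0.071 0.331 0.112]
201 65 [0.084 0.346 0.106]
```

View pics/c1.png

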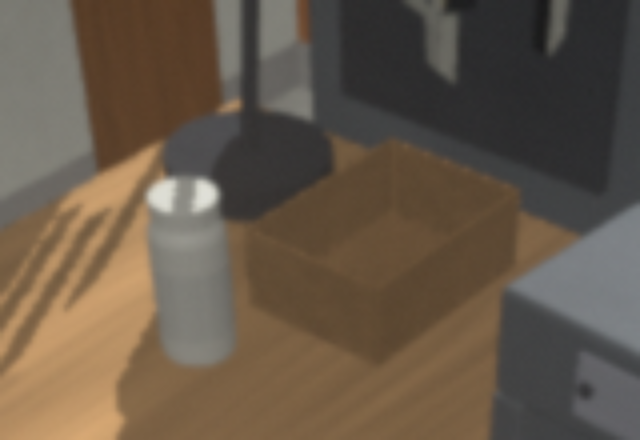

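The crop shows the bottle, the lamp foot and the box at the far side. All are clear of my path, and the tall points near x 0.2, y 0.5–0.6 are the gripper itself.

carry_out --pt "0.5 -1.5 2 0 9.18" --pt "2 -5 4 -0.05 9.18" --pt "4 -9 5 -0.13 9.18" --pt "6 -13 5 -0.25 9.18" --pt "8 -17.5 5 -0.38 9.18" --pt "10 -22 5 -0.5 9.18" --pt "12 -26.5 5 -0.63 9.18" --pt "14 -31 5 -0.75 9.18" --pt "15.5 -35.5 5 -0.87 9.18" --pt "17 -40 5 -0.98 9.18" --pt "18 -44.5 4 -1.08 9.18" --pt "19 -49 3 -1.16 9.18" --pt "20 -53.5 2 -1.22 9.18" --pt "21 -58 0 -1.27 9.18" --pt "22 -62.5 -2 -1.3 9.18" --pt "23 -67 -4 -1.3 9.18" --pt "23.5 -71.5 -6 -1.3 9.18" --pt "24 -76 -8 -1.3 9.18" --pt "24.1 -80 -9 -1.3 9.18" --pt "24.1 -82.4 -9 -1.3 9.18"

```text
clock: 2.1
position: [0.4503, -0.239, 0.1999]
ee_rot: [-2.303, -2.134, 0.006]
force: [0.3, 0.9, 1.3]
width: 1.002
```

carry_out --pt "0.1 0.2 0 0 9.18" --pt "0.1 0.2 -2 0 9.18" --pt "0.1 0.2 -5 0 9.18" --pt "0.1 0.2 -8 0 9.18" --pt "0.1 0.2 -10.5 0 9.18" --pt "0.1 0.2 -11.8 0 9.18" --pt "0.1 0.2 -12.5 0 9.18" --pt "0.1 0.2 -12.5 0 9.18" --pt "0.1 0.2 -12.5 0 9.18"

```text
clock: 3.0
position: [0.4517, -0.2371, 0.0757]
ee_rot: [-2.303, -2.135, 0.005]
force: [0.1, 0.1, -0.5]
width: 1.002
```

```bash
python3 - <<'E'
from h import *
s=arm.observe(); print(s["position"],s["force"],s["clock"])
im,W=cloud("scene"); cv2.imwrite("pics/s2.png",cv2.resize(im[190:310,90:250,::-1],None,fx=4,fy=4))
E
```

```text
[ 0.45172694 -0.23706898  0.07571799] [ 0.07647885  0.14590688 -0.49466246] 3.0
```

View pics/s2.png

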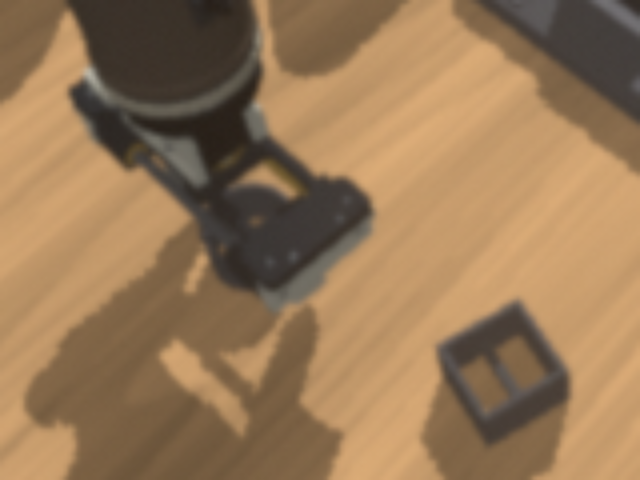

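The round die sits between the open fingers and the square die is clear, so I'm closing.

carry_out --pt "0 0 0 0 5.0" --pt "0 0 0 0 5.0" --pt "0 0 0 0 5.0" --pt "0 0 0 0 5.0" --pt "0 0 0 0 5.0" --pt "0 0 0 0 5.0" --pt "0 0 0 0 5.0" --pt "0 0 0 0 5.0" --squeeze 25

```text
clock: 3.85
position: [0.4521, -0.2372, 0.076]
ee_rot: [-2.304, -2.135, 0.004]
force: [0.6, 0.2, 2.7]
width: 0.638
```

carry_out --pt "0 0 1 0 5.0" --pt "0 0 3 0 5.0" --pt "0 0 6 0 5.0" --pt "0.3 1.5 9 0 5.0" --pt "0.8 4.5 12 0 5.0" --pt "1.4 8 13 0 5.0" --pt "2.1 12 13 0 5.0" --pt "2.8 16 13 0 5.0" --pt "3.5 20 13 0 5.0" --pt "4.2 24 13 0 5.0" --pt "4.9 28 13 0 5.0" --pt "5.6 32 13 0 5.0" --pt "6.2 35 13 0 5.0" --pt "6.7 37.5 12 0 5.0" --pt "7 39.5 11 0 5.0" --pt "7.2 40.8 10 0 5.0" --pt "7.2 40.8 9 0 5.0" --pt "7.2 40.8 8 0 5.0" --pt "7.2 40.8 8 0 5.0"

```text
clock: 5.75
position: [0.5232, 0.1687, 0.1544]
ee_rot: [-2.306, -2.132, 0.009]
force: [-0.0, -0.5, -2.4]
width: 0.634
```

```bash
python3 - <<'E'
from h import *
s=arm.observe(); print(s["position"],s["force"],s["width"],s["clock"])
im,W=cloud("scene"); cv2.imwrite("pics/s3.png",cv2.resize(im[80:230,190:390,::-1],None,fx=4,fy=4))
E
```

```text
[0.52315391 0.16872512 0.15440094] [-0.0419915  -0.53585076 -2.41456689] 0.6343861128915804 5.75
```

View pics/s3.png

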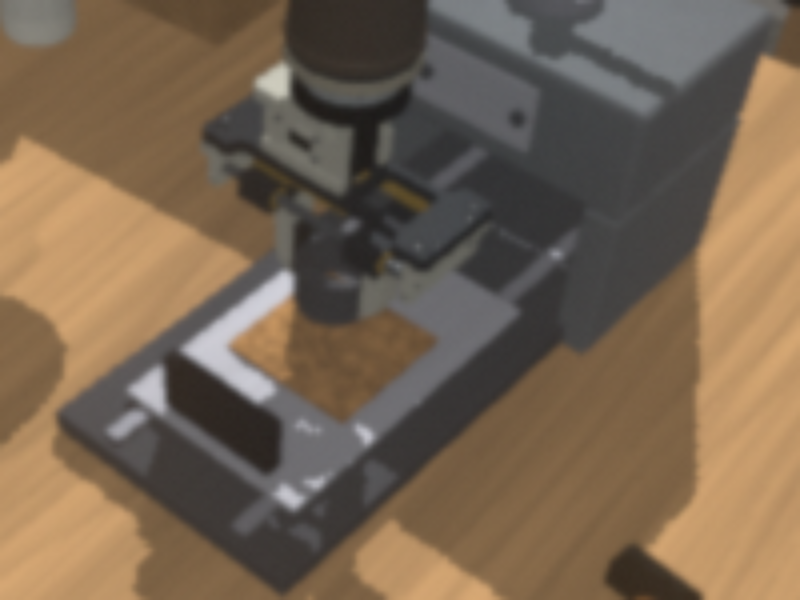

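The die hangs upright over the pad. Lowering it slowly.

carry_out --pt "0.1 0.2 -0.5 0 5.0" --pt "0.1 0.2 -1.5 0 5.0" --pt "0.1 0.2 -2.5 0 5.0" --pt "0.1 0.2 -3.3 0 5.0" --pt "0.1 0.2 -3.8 0 5.0" --pt "0.1 0.2 -4.0 0 5.0" --pt "0.1 0.2 -4.2 0 5.0" --pt "0.1 0.2 -4.2 0 5.0" --pt "0.1 0.2 -4.2 0 5.0"

```text
clock: 6.7
position: [0.5248, 0.171, 0.1135]
ee_rot: [-2.306, -2.132, 0.007]
force: [-0.5, -0.2, -2.3]
width: 0.635
```

carry_out --pt "-0.05 0 -0.1 0 5.0" --pt "-0.05 0 -0.2 0 5.0" --pt "-0.05 0 -0.3 0 5.0" --pt "-0.05 0 -0.4 0 5.0" --pt "-0.05 0 -0.4 0 5.0"

```text
clock: 7.2
position: [0.5243, 0.171, 0.11]
ee_rot: [-2.306, -2.132, 0.006]
force: [-2.5, -0.7, 6.2]
width: 0.634
```

carry_out --pt "0 0 0 0 6.2" --pt "0 0 0 0 6.8" --pt "0 0 0 0 7.6" --pt "0 0 0 0 8.4" --pt "0 0 0 0 8.4" --pt "0 0 1 0 8.4" --pt "0 0 3 0 8.4" --pt "0 0 6 0 8.4" --pt "0 0 9 0 8.4" --pt "-0.2 -3 11 0 8.4" --pt "-0.5 -7 11 0 8.4" --pt "-0.8 -11 11 0 8.4" --pt "-1.1 -15 11 0 6" --pt "-1.3 -18 11 0 3" --pt "-1.4 -19 11 0 0" --pt "-1.4 -19 11 0 0"

```text
clock: 8.8
position: [0.5102, -0.0205, 0.2206]
ee_rot: [-2.31, -2.129, 0.005]
force: [0.1, 0.9, -1.2]
width: 0.616
```

```bash
python3 - <<'E'
from h import *
s=arm.observe(); print(s["position"],s["force"],s["width"],s["clock"])
im,W=cloud("scene"); cv2.imwrite("pics/s4.png",cv2.resize(im[80:230,190:390,::-1],None,fx=4,fy=4))
im,W=cloud("top")
w=W[180:245,150:222].reshape(-1,3); w=w[(w[:,2]>.06)&(w[:,2]<.08)]
print(len(w),cv2.minEnclosingCircle((w[:,:2]*1000).astype(np.float32)),np.percentile(w[:,2],[5,50,95]))
E
```

```text
[ 0.51018454 -0.02051821  0.22059933] [ 0.10401319  0.88133495 -1.24783459] 0.6162125956898598 8.8
186 ((523.63232421875, 170.56564331054688), 29.311128616333008) [0.06232838 0.06977073 0.07253906]
```

View pics/s4.png

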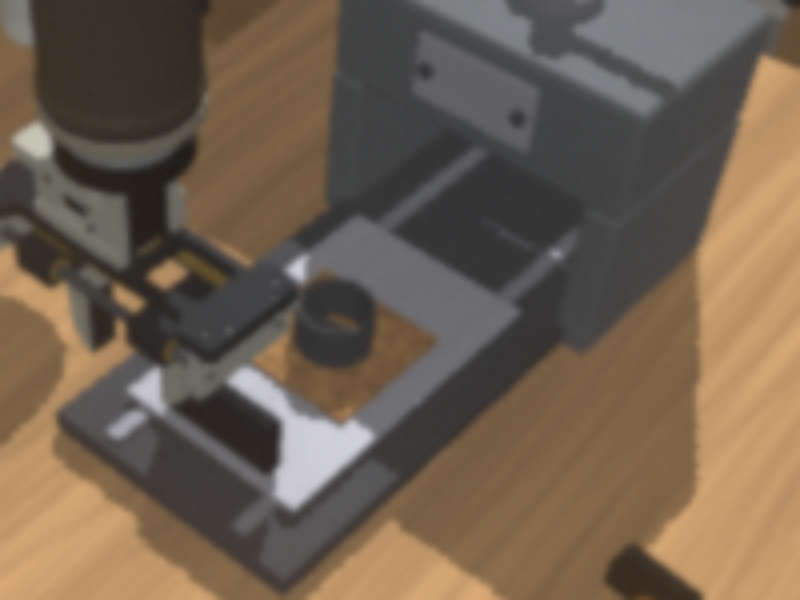

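The die stands upright at the pad centre, within 1 mm, and the fingers are behind the bar. Lowering behind the bar with the fingers shutting.

carry_out --pt "0.2 -0.5 -0.5 0 0" --pt "0.2 -1 -2 0 0" --pt "0.2 -1 -4.5 0 0" --pt "0.2 -1 -7 0 0" --pt "0.2 -1 -9 0 0" --pt "0.2 -1 -10.2 0 0" --pt "0.2 -1 -10.6 0 0" --pt "0.2 0 -10.6 0 0" --pt "0.2 1.2 -10.6 0 0" --pt "0.3 2.4 -10.6 0 0" --pt "0.3 3.4 -10.6 0 0" --pt "0.35 4.2 -10.6 0 0" --pt "0.35 4.6 -10.6 0 0" --pt "0.35 4.8 -10.6 0 0" --pt "0.35 4.8 -10.6 0 0"

```text
clock: 10.4
position: [0.514, 0.0303, 0.1141]
ee_rot: [-2.305, -2.133, 0.006]
force: [-0.5, -0.4, 0.3]
width: 0.009
```

carry_out --pt "0 0.2 0 0 0" --pt "0 0.4 0 0 0" --pt "0.05 0.7 0 0 0" --pt "0.1 1.0 0 0 0" --pt "0.1 1.4 0 0 0" --pt "0.15 1.9 0 0 0" --pt "0.2 2.5 0 0 0" --pt "0.25 3.2 0 0 0" --pt "0.3 4.0 0 0 0" --pt "0.35 4.8 0 0 0" --pt "0.4 5.6 0 0 0" --pt "0.5 6.4 0 0 0" --pt "0.55 7.2 0 0 0" --pt "0.6 8.0 0 0 0" --pt "0.65 8.7 0 0 0" --pt "0.7 9.3 0 0 0" --pt "0.73 9.8 0 0 0" --pt "0.76 10.1 0 0 0" --pt "0.77 10.3 0 0 0" --pt "0.78 10.4 0 0 0"

```text
clock: 12.4
position: [0.5217, 0.1344, 0.1141]
ee_rot: [-2.305, -2.133, 0.006]
force: [-1.4, -2.7, -0.8]
width: 0.006
```

```bash
cat > chk.py <<'E'
from h import *
import sys
s=arm.observe(); print(s["position"],s["force"],s["clock"])
im,W=cloud("top"); np.save("w.npy",W); cv2.imwrite("pics/t_last.png",im[...,::-1])
m=(W[...,2]>.055)&(W[...,2]<.078)&(W[...,0]>.45)&(W[...,0]<.6)&(W[...,1]>.2)&(W[...,1]<.45)
w=W[m]; print("die",len(w), cv2.minEnclosingCircle((w[:,:2]*1000).astype(np.float32)) if len(w) else "")
im2,W2=cloud("scene"); cv2.imwrite("pics/"+sys.argv[1],cv2.resize(im2[80:230,190:390,::-1],None,fx=4,fy=4))
E
python3 chk.py s5.png
```

```text
[0.5217427  0.13435436 0.11414767] [-1.41506916 -2.68933652 -0.83048147] 12.4
die 0
```

View pics/s5.png

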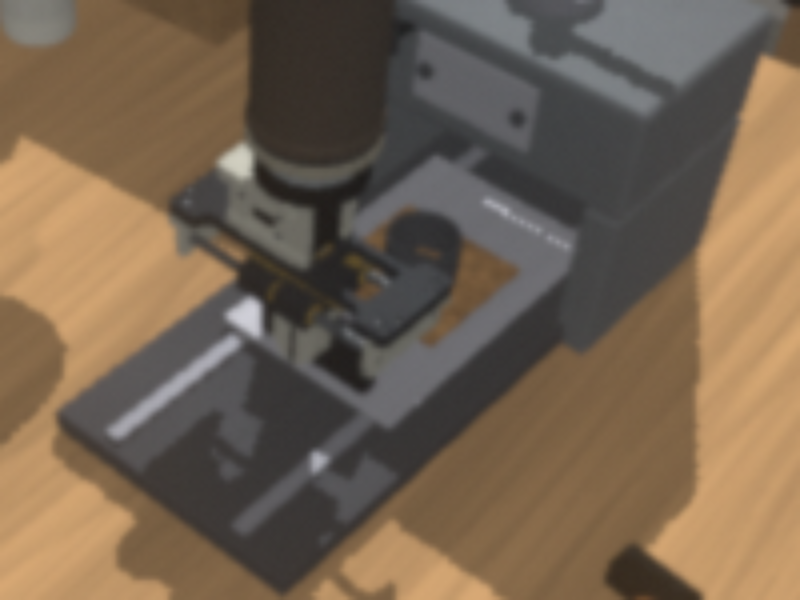

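The tray has moved about 100 mm with the die still centred. I'll go on to about 138 mm, then make small guarded steps. Each call starts again from the measured pose, so force can't build up.

carry_out --pt "0 0.1 0 0 0" --pt "0.02 0.3 0 0 0" --pt "0.05 0.6 0 0 0" --pt "0.08 1.0 0 0 0" --pt "0.11 1.5 0 0 0" --pt "0.15 2.0 0 0 0" --pt "0.19 2.5 0 0 0" --pt "0.22 3.0 0 0 0" --pt "0.25 3.4 0 0 0" --pt "0.27 3.6 0 0 0" --pt "0.28 3.7 0 0 0" --pt "0.28 3.8 0 0 0"

```text
clock: 13.7
position: [0.5247, 0.1724, 0.1142]
ee_rot: [-2.305, -2.133, 0.005]
force: [-1.0, -2.9, -0.7]
width: 0.007
```

carry_out --pt "0.01 0.1 0 0 0" --pt "0.02 0.2 0 0 0" --pt "0.02 0.3 0 0 0" --pt "0.02 0.3 0 0 0"

```text
clock: 14.1
position: [0.5249, 0.1756, 0.1142]
ee_rot: [-2.305, -2.133, 0.005]
force: [-0.6, -1.6, -0.7]
width: 0.004
```

carry_out --pt "0.01 0.1 0 0 0" --pt "0.02 0.2 0 0 0" --pt "0.02 0.3 0 0 0" --pt "0.02 0.3 0 0 0"

```text
clock: 14.5
position: [0.5252, 0.1789, 0.1142]
ee_rot: [-2.304, -2.133, 0.004]
force: [-1.0, -2.8, -1.3]
width: 0.006
```

carry_out --pt "0.01 0.1 0 0 0" --pt "0.02 0.2 0 0 0" --pt "0.02 0.3 0 0 0" --pt "0.02 0.3 0 0 0"

```text
clock: 14.9
position: [0.5254, 0.1822, 0.1142]
ee_rot: [-2.304, -2.133, 0.004]
force: [-0.4, -2.1, -0.6]
width: 0.004
```

carry_out --pt "0.01 0.1 0 0 0" --pt "0.02 0.2 0 0 0" --pt "0.02 0.3 0 0 0" --pt "0.02 0.3 0 0 0"

```text
clock: 15.3
position: [0.5257, 0.1855, 0.1142]
ee_rot: [-2.304, -2.134, 0.004]
force: [-0.0, -1.1, -1.5]
width: 0.007
```

carry_out --pt "0.01 0.1 0 0 0" --pt "0.02 0.2 0 0 0" --pt "0.02 0.3 0 0 0" --pt "0.02 0.3 0 0 0"

```text
clock: 15.7
position: [0.5259, 0.1888, 0.1142]
ee_rot: [-2.303, -2.134, 0.003]
force: [-1.0, -2.2, -1.5]
width: 0.001
```

carry_out --pt "0.01 0.1 0 0 0" --pt "0.02 0.2 0 0 0" --pt "0.02 0.3 0 0 0" --pt "0.02 0.3 0 0 0"

```text
clock: 16.1
position: [0.5262, 0.1921, 0.1142]
ee_rot: [-2.303, -2.134, 0.003]
force: [-0.9, -2.2, -1.4]
width: 0.005
```

carry_out --pt "0.01 0.1 0 0 0" --pt "0.02 0.2 0 0 0" --pt "0.02 0.3 0 0 0" --pt "0.02 0.3 0 0 0"

```text
clock: 16.5
position: [0.5264, 0.1953, 0.1142]
ee_rot: [-2.303, -2.134, 0.003]
force: [-0.9, -2.0, -0.8]
width: 0.002
```

carry_out --pt "0.01 0.1 0 0 0" --pt "0.02 0.2 0 0 0" --pt "0.02 0.3 0 0 0" --pt "0.02 0.3 0 0 0"

```text
clock: 16.9
position: [0.5267, 0.1986, 0.1142]
ee_rot: [-2.303, -2.135, 0.002]
force: [-0.6, -2.5, -1.1]
width: 0.007
```

carry_out --pt "0.01 0.1 0 0 0" --pt "0.02 0.2 0 0 0" --pt "0.02 0.3 0 0 0" --pt "0.02 0.3 0 0 0"

```text
clock: 17.3
position: [0.5269, 0.2019, 0.1142]
ee_rot: [-2.302, -2.135, 0.002]
force: [0.5, -2.2, -0.7]
width: 0.006
```

carry_out --pt "0.01 0.1 0 0 0" --pt "0.02 0.2 0 0 0" --pt "0.02 0.3 0 0 0" --pt "0.02 0.3 0 0 0"

```text
clock: 17.7
position: [0.5271, 0.2052, 0.1142]
ee_rot: [-2.302, -2.135, 0.002]
force: [-0.5, -1.9, -0.8]
width: 0.005
```

carry_out --pt "0.01 0.1 0 0 0" --pt "0.02 0.2 0 0 0" --pt "0.02 0.3 0 0 0" --pt "0.02 0.3 0 0 0"

```text
clock: 18.1
position: [0.5274, 0.2085, 0.1142]
ee_rot: [-2.302, -2.135, 0.001]
force: [-0.5, -2.6, -1.1]
width: -0.001
```

carry_out --pt "0.01 0.1 0 0 0" --pt "0.02 0.2 0 0 0" --pt "0.02 0.3 0 0 0" --pt "0.02 0.3 0 0 0"

```text
clock: 18.5
position: [0.5276, 0.2118, 0.1142]
ee_rot: [-2.302, -2.136, 0.001]
force: [-0.7, -2.5, -0.1]
width: 0.006
```

carry_out --pt "0.01 0.1 0 0 0" --pt "0.02 0.2 0 0 0" --pt "0.02 0.3 0 0 0" --pt "0.02 0.3 0 0 0"

```text
clock: 18.9
position: [0.5279, 0.215, 0.1142]
ee_rot: [-2.301, -2.136, 0.001]
force: [-1.3, -2.0, -0.0]
width: 0.008
```

carry_out --pt "0.01 0.1 0 0 0" --pt "0.02 0.2 0 0 0" --pt "0.02 0.3 0 0 0" --pt "0.02 0.3 0 0 0"

```text
clock: 19.3
position: [0.5281, 0.2184, 0.1142]
ee_rot: [-2.301, -2.136, 0.0]
force: [-0.5, -2.5, -0.5]
width: 0.003
```

carry_out --pt "0.01 0.1 0 0 0" --pt "0.02 0.2 0 0 0" --pt "0.02 0.3 0 0 0" --pt "0.02 0.3 0 0 0"

```text
clock: 19.7
position: [0.5284, 0.2216, 0.1142]
ee_rot: [-2.301, -2.136, -0.0]
force: [-1.2, -2.6, 0.9]
width: 0.004
```

carry_out --pt "0.01 0.1 0 0 0" --pt "0.02 0.2 0 0 0" --pt "0.02 0.3 0 0 0" --pt "0.02 0.3 0 0 0"

```text
clock: 20.1
position: [0.5286, 0.2249, 0.1142]
ee_rot: [-2.3, -2.137, -0.0]
force: [-0.8, -2.5, -1.3]
width: 0.007
```

carry_out --pt "0.01 0.1 0 0 0" --pt "0.02 0.2 0 0 0" --pt "0.02 0.3 0 0 0" --pt "0.02 0.3 0 0 0"

```text
clock: 20.5
position: [0.5288, 0.2282, 0.1142]
ee_rot: [-2.3, -2.137, -0.001]
force: [0.2, -2.9, -0.8]
width: 0.005
```

carry_out --pt "0.01 0.1 0 0 0" --pt "0.02 0.2 0 0 0" --pt "0.02 0.3 0 0 0" --pt "0.02 0.3 0 0 0"

```text
clock: 20.9
position: [0.529, 0.2295, 0.1142]
ee_rot: [-2.302, -2.136, 0.002]
force: [-1.1, -8.7, 2.0]
width: 0.005
```

carry_out --pt "0.01 0.1 0 0 0" --pt "0.02 0.2 0 0 0" --pt "0.02 0.3 0 0 0" --pt "0.02 0.3 0 0 0"

```text
clock: 21.3
position: [0.529, 0.2296, 0.1142]
ee_rot: [2.305, 2.134, -0.007]
force: [-3.2, -11.7, 5.0]
width: 0.008
```

The stop is felt: y stays at 0.2295 while force climbs from about 2.5 to 12 N. One gentle confirming press, then I'll back off.

carry_out --pt "0.01 0.1 0 0 0" --pt "0.02 0.2 0 0 0" --pt "0.03 0.4 0 0 0" --pt "0.03 0.4 0 0 0" --pt "0.03 0.4 0 0 0"

```text
clock: 21.8
position: [0.529, 0.2298, 0.1142]
ee_rot: [2.307, 2.129, -0.013]
force: [-3.5, -16.0, 6.3]
width: 0.009
```

carry_out --pt "0 -0.2 0 0 0" --pt "0 -0.5 0 0 0" --pt "-0.1 -1 0 0 0" --pt "-0.2 -2 0 0 0" --pt "-0.3 -4 0.5 0 0" --pt "-0.5 -7 2 0 0" --pt "-0.8 -11 5 0 0" --pt "-1 -15 8 0 0" --pt "-1.5 -19 10 0 0" --pt "-2 -23 11 0 0" --pt "-2 -27 11 0 0" --pt "-2 -31 11 0 0" --pt "-2 -33 11 0 0" --pt "-2 -33 11 0 0" --pt "-2 -33 11 0 0"

```text
clock: 23.3
position: [0.5083, -0.1011, 0.2244]
ee_rot: [2.309, 2.127, -0.012]
force: [0.5, 0.1, 0.2]
width: 0.004
```

```bash
python3 chk.py s6.png; python3 - <<'E'
import numpy as np,cv2
W=np.load("w.npy").reshape(-1,3)
w=W[(W[:,2]>.065)&(W[:,2]<.095)&(abs(W[:,0]-.53)<.08)&(W[:,1]>.2)&(W[:,1]<.29)]
print("bar",cv2.minAreaRect((w[:,:2]*1000).astype(np.float32)))
w=W[(W[:,2]>.025)&(W[:,2]<.045)&(abs(W[:,0]-.634)<.06)&(abs(W[:,1]+.208)<.06)]
print("square",cv2.minAreaRect((w[:,:2]*1000).astype(np.float32)))
E
```

```text
[ 0.50832434 -0.10113838  0.22436858] [0.48396113 0.14715072 0.24886346] 23.3
die 218 ((532.3378295898438, 283.14227294921875), 64.88248443603516)
bar ((529.2581176757812, 247.619140625), (17.05984878540039, 99.82718658447266), 86.33718872070312)
square ((0.0, 0.0), (0.0, 0.0), 0.0)
```

View pics/s6.png

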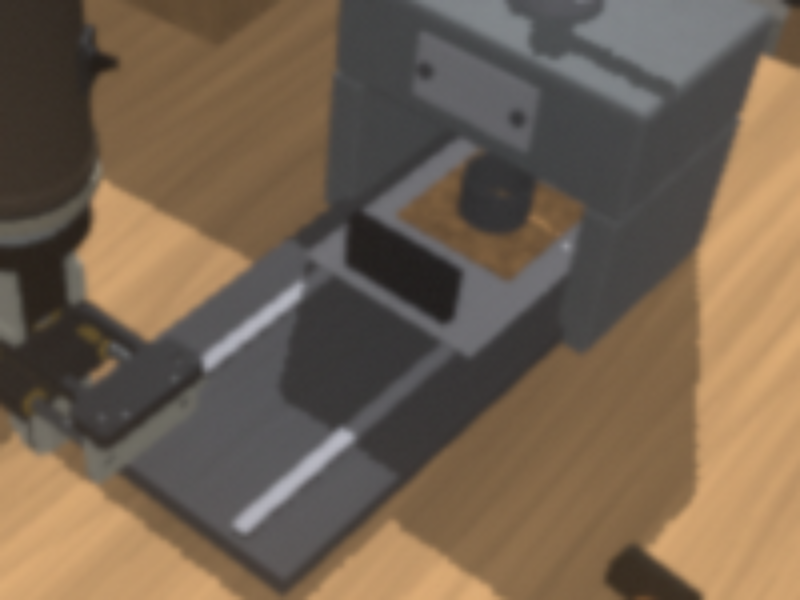

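The tray is home with the bar well outside the head, and the die stands upright in the middle of the cork. In the top view the arm hid the square die, so I'll check it from the scene camera and then hand in.

```bash
python3 - <<'E'
from h import *
a=np.load("scene1.npy"); im,W=cloud("scene")
for X in(a,W):
    w=X[255:310,190:245].reshape(-1,3); w=w[(w[:,2]>.02)&(w[:,2]<.05)]; print(len(w),w.mean(0).round(4))
print(arm.observe()["force"]); print(arm.sign_off())
E
```

```text
334 [ 0.6371 -0.2098  0.032 ]
336 [ 0.6376 -0.2098  0.0318]
[-0.28862381 -0.74353421 -0.41707461]
the job is handed in; nothing more can be done
None
```

The round die is standing upright on the cork pad, the tray is home under the press head, and the job is handed in at about 23 s of the 51 s allowed.

- **Die:** Before the push it measured about 1 mm from the pad centre. After the push the picture shows it upright in the middle of the cork. My numeric check of its final position was not usable, because that measurement also picked up parts of the bar.
- **Tray:** I pushed it by its bar about 196 mm. The position then held at y = 0.2295–0.2298 m while the force rose from about 2.5 N to 12 N. A gentle confirming press reached 16 N with almost no movement. After I backed off, the bar centre measured y = 0.248 m, outside the head.
- **Square die:** The arm hid it from the top camera at the end. The scene camera showed it had not moved (within 0.5 mm).
- **Arm:** The gripper ended well clear, touching nothing.

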